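Refit the tube carousel on the mixer's square drive

TASK

Lift the tube carousel out of its parking stand and refit it on the mixer: lower its square shank into the round collar, turn it until it matches the square drive socket hidden inside, and press it fully home, so that its plate lies flat on the collar; then let go. Do not force it (feel for the match with light pressure), and leave the bottle, jar, timer and cup where they are.

Things in the scene. Friction and masses are not known exactly. Their poses are not given: they have to be found in the camera images.
- carousel: Loose tube carousel, rigid, about 0.28 kg, 100 mm tall, upright in the parking stand at any yaw. Origin: centre of the shank's foot, z up its axis. Steel square shank 18 x 18 mm, faces square to x and y (z 0 to 45 mm, foot edges chamfered 1 mm, 25.5 mm over corners); white round plate 72 mm across (z 45 to 55), its flat underside is the shoulder; black grip tab on top (z 55 to 100).
- grip_tab (a point): Where to pinch the carousel: on its axis, in the black upright tab, 82 mm above the shank's foot, 27 mm above the plate, 18 mm below the tab's top. Axes as the carousel's. The tab is 12 mm thick along x and 28 mm wide along y: pinch from above across the thickness.
- park_stand: Fixed grey parking stand: foot 90 mm across, round tube 48 mm outside, 29 mm bore, top 55 mm high. Origin: centre of its underside. The carousel's shank hangs in the bore and its plate rests on the tube's top (carousel origin 10 mm above the stand's).
- mixer_base: Fixed mixer: white cabinet 130 x 130 mm, 35 mm high, with a round aluminium collar (56 mm outside) on its middle up to 85 mm. Origin: centre of its underside. The front panel with a small black knob faces its -x. The cabinet's yaw tells nothing of the drive socket's; the carousel may end at any yaw.
- collar_mouth (a point): Centre of the collar's open top, 85 mm above the mixer's underside; the bore runs vertically down from it. A cone, 35 mm wide, narrows to 27 mm in the first 5 mm; then a round 27 mm bore to 24 mm depth, in which the square shank turns freely. Fully home, the plate's underside lies on the collar's top and the carousel's origin is 45 mm below this point.
- hub_top (a point): Centre of the drive hub's flat top, 24 mm below the collar's mouth. Square through hole 19.5 mm (edges chamfered 1 mm), 25 mm deep. A stiff brake (1 N m) holds the hub at an unknown yaw, new each time, not reported (this point's axes are the cabinet's). An unmatched shank stops here. It fits every 90 degrees, within some 5 degrees: turn it under a few newtons until it drops.
- reagent_bottle: Bystander: cream reagent bottle with a black screw cap, 62 mm across, 146 mm tall, standing behind the work. Origin at the centre of its underside.
- bench_timer: Bystander: flat white bench timer, 58 x 72 x 18 mm, behind the work. Origin at the centre of its underside.
- swab_jar: Bystander: white jar with an ivory lid, 82 mm across, 133 mm tall, behind the work. Origin at the centre of its underside.
- specimen_cup: Bystander: capped specimen cup, 48 mm across, 50 mm tall, to the right of the work. Origin at the centre of its underside.
There are look-alikes about, which are no part of the job. What is shaped like the carousel but blue or pink is not meant.

How it is judged (in metres and radians):
On the way:
1. the carousel is lifted clear of its parking stand (z of carousel in the frame of park_stand above 0.06 m), for 0.1 s.
At the end, for the whole second after the job is handed in: The carousel is fully home in the mixer: its shank's foot at least 42 mm below the collar's mouth (45 mm is home), within 4 mm of the collar's axis, upright within 0.05 rad, at rest and released (z of carousel in the frame of collar_mouth below -0.042 m and horizontal distance between carousel and collar_mouth below 0.004 m and angle between carousel's own z axis and vertical below 0.05 rad and linear speed of carousel below 0.02 m/s); the robot touches nothing.
It fails at once if the carousel is forced: pressed on the mixer with more than 80 N (contact force between carousel and mixer_base above 80 N).
It fails at once if the reagent bottle is moved by more than 30 mm (distance of reagent_bottle from where it was at the start of the episode above 0.03 m).
It fails at once if the bench timer is moved by more than 30 mm (distance of bench_timer from where it was at the start of the episode above 0.03 m).
It fails at once if the swab jar is moved by more than 30 mm (distance of swab_jar from where it was at the start of the episode above 0.03 m).
It fails at once if the specimen cup is moved by more than 30 mm (distance of specimen_cup from where it was at the start of the episode above 0.03 m).
It also fails if it takes over 58 s, if anything falls off the work surface, if the arm or the gripper's body presses on something with over 40 N, if the wrist force passes 120 N, or if a joint passes its speed limit or range.

ROBOT

A 6-joint arm with a two-finger parallel gripper is mounted at the origin on a cart in front of the work surface, level with it; the furniture and walls round the work are solid. World frame = base frame: x ahead of the robot, y to its left, z up, the work surface at z = 0. Lengths are in mm, angles in degrees, forces in N, time in s.
With the tool pointing down it reaches from about 350 to 850 mm from the base axis. Payload 8.1 kg.
Tool frame: the origin (TCP) lies between the finger pads; the fingertips stand 14 mm ahead of it and the grasp point (between the pads) lies 5 mm behind it; x points along the fingers, y is the direction in which the jaws open and shut, and the axes are right-handed (so a half turn about x gives the same grasp; the last joint's range is limited). The gripper opens to 85 mm and grips with 20 to 120 N. Pads are 22 mm wide; open, the fingers measure 114 mm over their backs; the gripper's body (76 mm by 85 mm) begins 54 mm behind the grasp point. The pads swing forward as they close: fully open they stand 13 mm farther back than shut.
Start: joints at [-4.893, 7.471, 85.268, -0, 87.261, -4.893], TCP at [600.005, 0.022, 245.292] pointing down, gripper open.
Joint ranges: [-169.43, 169.43], [-51.17, 129.36], [1.28, 143.12], [-76.62, 256.62], [0, 156.53], [-152.29, 152.29]. Speed limits (degrees/s): [136.94, 136.94, 159.86, 180, 180, 180].

INTERFACE

Orientations are given as a 3x3 rotation matrix whose columns are the frame's x, y, z axes.
In Python, from rig import readout, viewer, close_job, nets gives the robot as it stands.
- The arm moves only by the tool drive_tool, never from a script. Its argument "rows" is a list of rows, each an object with "gripper": the finger opening in mm, from 0 to 85.4; "travel": the shift along the world's x, y, z in mm, a list of three; "delta_rot": the turn, a rotation vector about the world's x, y, z in rad, a list of three. In form: [{"gripper": gripper, "travel": [dx, dy, dz], "delta_rot": [wx, wy, wz]}, ...]. A call has 1 to 8 rows; each row is the pose to reach, as a shift and turn from the pose commanded when the call began; what a row does not reach only later rows make up. A row lasts 1/10 s, in which the tool goes at most 50 mm and 8.59 degrees, less where a joint would pass 70% of its speed; a pose out of reach is approached as far as the arm can. A call with a gripper value outside its range is refused whole. The fingers move at their own pace and stop on an object; the grip force is fixed at half the most. Time passes only in rows, so rows that repeat a pose let the fingers close. It gives the time, the measured TCP pose, the force and the opening at its end, in the units of the state.
- readout.observe(): the state, without advancing time (a new reading comes with each control period).
- viewer.capture(name): name is "scene" or "side" or "wrist"; returns the picture (400x640x3 uint8, red, green, blue); there is no depth.
- viewer.camera_model(name): a dict with "intrinsics" (3x3 intrinsics, pixels), "rvec" (rotation vector, rad) and "tvec" (3), from world to camera coordinates, as OpenCV has them; the wrist camera has in their place "mount" (4x4, takes a point from camera to tool coordinates, whose origin is the TCP and whose axes are the tool frame's). Camera axes: x right, y down, z forward; pixel columns grow to the right and rows downward; lengths in mm; the calibration is good to about 2 mm. A picture is of the moment at which its call begins: read the wrist's pose just before it. camera_model takes no time and is no camera call.
- close_job(): hands the job in, once; it reports no verdict.
Trained networks look in the newest picture that a camera, given by its name, has taken for a name from the list of things; names that differ only in an ending like _2 or _b are one class to them, and where a whole thing is asked for, a point or a joint stands for the part that bears it (a point fixed in the world has none). Each returns a list of dicts, best first, with "confidence" (0 to 1); they miss things now and then, are a little off and sometimes report something else, mostly with a low value. They report only what shows in the picture. A call takes as long as a camera call. They do not tell look-alikes from the thing itself.
- nets.boxes_of(camera, target): "bbox" ([centre column, centre row, width, height] in pixels, round what is visible of it).
- nets.masks_of(camera, target): "pixels" (400x640 bool, what is visible of it) and "bbox" ([centre column, centre row, width, height] in pixels, round what is visible of it).
- nets.place_of(camera, target): "at" ([column, row] in pixels: a listed point, or the origin of a listed thing).
The state is a dict: "time_s": time; "joint_positions": joint angles; "qvel": joint speeds; "effort": joint torques, N m; "position": TCP position; "orientation": TCP orientation; "force": force on the tool from outside, world axes, zero at the start; "wrist_torque": the same for the moment, N m; "opening": finger opening in mm.
Only numpy, scipy, OpenCV 4.12 (cv2) and the standard library are available. Lean on these libraries where they do the work, as an engineer would, in place of code of your own. Each camera call takes 0.05 s, during which the arm holds its last target. There are 200 camera calls.

## Working session

There is one attempt and no reset: what is moved stays moved. The work goes in short steps, Python scripts to look and compute and a tool call to move; the robot and the scene stay as the last step left them, time stands still between calls to the robot, and variables do not carry over. Pictures are saved under pics/ and viewed, about 8 in all and at most 12, crops included, and the job is handed in when it is done.

Besides the shell and the picture viewer there is one more tool, called after "Request:" as name(argument=value, ...) on one line, values as JSON. drive_tool: Moves the arm, as the interface text tells. Its arguments: {"type":"object","properties":{"rows":{"type":"array"}},"required":["rows"]}

```bash
mkdir -p pics; cat > h.py <<'E'
import numpy as np, cv2
from rig import readout, viewer, close_job, nets
def cam(name):
    m=viewer.camera_model(name); K=np.array(m["intrinsics"],float)
    if "mount" in m:
        s=readout.observe(); T=np.eye(4); T[:3,:3]=np.array(s["orientation"]); T[:3,3]=s["position"]
        C=T@np.array(m["mount"]); R=C[:3,:3].T; t=-R@C[:3,3]
    else:
        R=cv2.Rodrigues(np.array(m["rvec"],float))[0]; t=np.array(m["tvec"],float).ravel()
    return K,R,t
def ray(c,px):
    K,R,t=c; d=R.T@np.linalg.solve(K,[px[0],px[1],1]); return -R.T@t,d
def onz(c,px,z):
    o,d=ray(c,px); return o+d*(z-o[2])/d[2]
def proj(c,X):
    K,R,t=c; p=K@(R@np.array(X,float)+t); return p[:2]/p[2]
def tri(cs,pxs):
    A=np.zeros((3,3));b=np.zeros(3)
    for c,p in zip(cs,pxs):
        o,d=ray(c,p);d/=np.linalg.norm(d);M=np.eye(3)-np.outer(d,d);A+=M;b+=M@o
    return np.linalg.solve(A,b)
def save(n,im): cv2.imwrite(f"pics/{n}.png",cv2.cvtColor(im,cv2.COLOR_RGB2BGR))
E
python3 - <<'E'
from h import *
s=readout.observe(); print(s["time_s"],s["position"],np.round(s["orientation"],3).tolist(),s["force"])
ims=[]
for n in("scene","side"):
    im=viewer.capture(n); ims.append(im); c=cam(n)
    print(n,-c[1].T@c[2])
    for t in("carousel","grip_tab","park_stand","mixer_base","collar_mouth"):
        print(t,[(round(r["confidence"],2),np.round(r["at"]).tolist()) for r in nets.place_of(n,t)][:4])
save("scene0",ims[0]);save("side0",ims[1])
E
```

```text
0.0 [5.99460768e+02 6.83094109e-02 2.44230646e+02] [[-0.002, 1.0, -0.0], [0.0, -0.0, -1.0], [-1.0, -0.002, -0.0]] [ 0.6003278   0.54008809 -0.75069218]
scene [  94.01433681 -422.54584449  740.18139861]
carousel [(0.9, [248.0, 263.0]), (0.83, [279.0, 286.0]), (0.66, [327.0, 255.0])]
grip_tab [(0.9, [280.0, 266.0]), (0.8, [240.0, 244.0]), (0.59, [328.0, 226.0])]
park_stand [(0.63, [325.0, 255.0])]
mixer_base [(0.93, [256.0, 203.0])]
collar_mouth [(0.87, [250.0, 185.0])]
side [  11.75182389 -469.11840771  834.45520315]
carousel [(0.92, [280.0, 275.0]), (0.78, [241.0, 250.0]), (0.59, [318.0, 237.0])]
grip_tab [(0.98, [277.0, 249.0]), (0.85, [318.0, 218.0]), (0.55, [235.0, 231.0])]
park_stand [(0.68, [316.0, 244.0])]
mixer_base [(0.72, [248.0, 193.0])]
collar_mouth [(0.78, [245.0, 169.0])]
```

View pics/scene0.png

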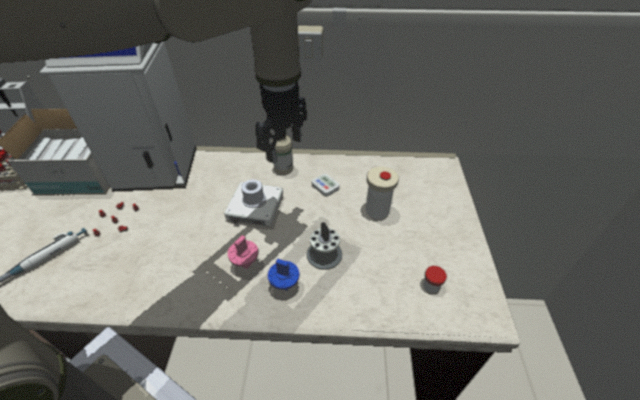

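View pics/side0.png

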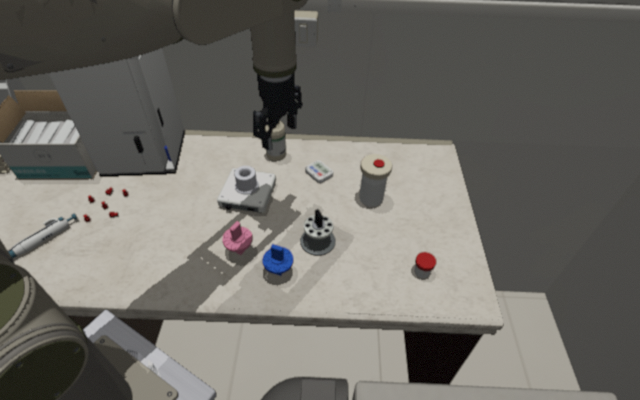

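Three things look like the carousel in the scene view: pink (242,252), blue (283,275), and a white plate with a black tab on a grey stand (324,243). Only the white one fits the description. I'll locate it and confirm it in a crop.

```bash
python3 - <<'E'
from h import *
P={"scene":dict(tab=(328,226),st=(325,255),mix=(256,203),mouth=(250,185),pink=(240,244),blue=(280,266)),
"side":dict(tab=(318,218),st=(316,244),mix=(248,193),mouth=(245,169),pink=(235,231),blue=(277,249))}
Z=dict(tab=92,st=0,mix=0,mouth=85,pink=82,blue=82)
cs={n:cam(n) for n in P}
for k in Z:
    print(k,[np.round(onz(cs[n],P[n][k],Z[k])).tolist() for n in P],np.round(tri([cs[n] for n in P],[P[n][k] for n in P])))
im=viewer.capture("scene"); save("crop1",cv2.resize(im[200:310,210:370],None,fx=4,fy=4,interpolation=cv2.INTER_CUBIC))
w=viewer.capture("wrist"); save("wrist0",w)
for t in("grip_tab","collar_mouth"):print(t,[(round(r["confidence"],2),np.round(r["at"]).tolist()) for r in nets.place_of("wrist",t)])
E
```

```text
tab [[577.0, -130.0, 92.0], [558.0, -133.0, 92.0]] [-743. -931. 1861.]
st [[560.0, -133.0, 0.0], [551.0, -133.0, 0.0]] [ 809.   25. -398.]
mix [[608.0, 130.0, 0.0], [597.0, 121.0, 0.0]] [546.  67.  81.]
mouth [[593.0, 124.0, 85.0], [602.0, 124.0, 85.0]] [507.  29. 201.]
pink [[430.0, 15.0, 82.0], [427.0, 11.0, 82.0]] [427.  10.  85.]
blue [[431.0, -99.0, 82.0], [439.0, -101.0, 82.0]] [ 357. -171.  226.]
grip_tab [(0.93, [282.0, 304.0]), (0.85, [145.0, 173.0]), (0.77, [167.0, 278.0])]
collar_mouth [(0.47, [455.0, 168.0])]
```

View pics/crop1.png

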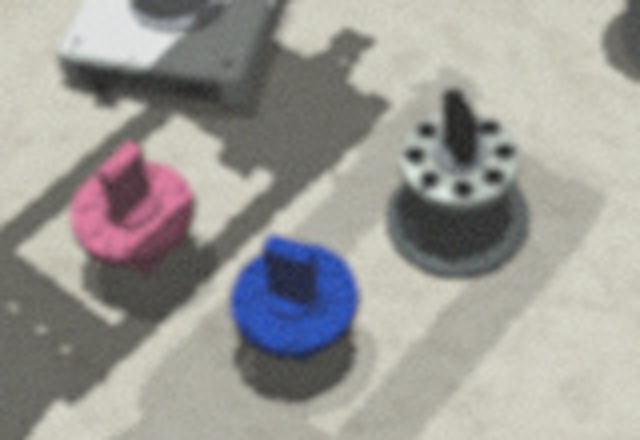

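View pics/wrist0.png

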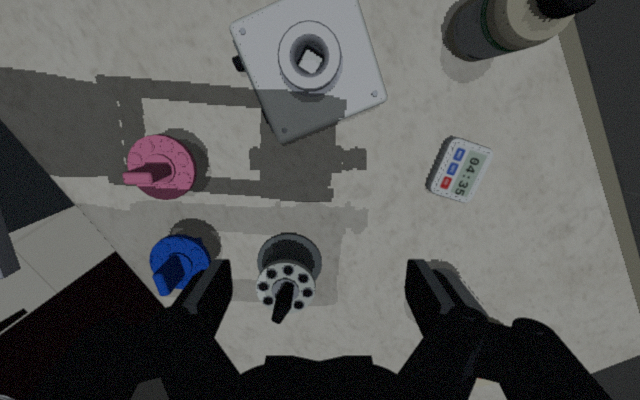

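The crop confirms it: the white plate with a black tab sits on the grey stand. Pink and blue are look-alikes. The wrist view also shows the hub's square hole at (311,60), so I can measure its yaw later.

```bash
python3 - <<'E'
from h import *
c=cam("wrist"); print("cam",-c[1].T@c[2], c[0][0,0], c[1].tolist()); print(np.round(viewer.camera_model("wrist")["mount"],3).tolist())
for n,p,z in(("tabtop",(281,316),110),("tabnet",(282,304),92),("plate",(286,287),65),("foot",(289,255),4),("collar",(309,55),85),("hole",(311,62),50),("pinktab",(145,173),60),("bluetab",(167,278),60)):
    print(n,np.round(onz(c,p,z),1).tolist())
E
```

```text
cam [600.00318502  80.63302563 374.58455723] 301.517510131321 [[0.9999989671637347, -9.380636849638236e-05, -0.001434179845056153], [0.0003598720412035806, -0.9497381511545989, 0.31304522793608813], [-0.0013914609504746302, -0.31304542073285246, -0.9497371364723051]]
[[0.002, -0.313, 0.95, -129.262], [1.0, 0.0, -0.001, -0.012], [0.0, 0.95, 0.313, -80.598], [0.0, 0.0, 0.0, 1.0]]
tabtop [560.3, -133.6, 110.0]
tabnet [559.3, -132.2, 92.0]
plate [561.1, -128.4, 65.0]
foot [559.2, -118.6, 4.0]
collar [591.5, 119.8, 85.0]
hole [592.4, 118.3, 50.0]
pinktab [414.9, 9.1, 60.0]
bluetab [418.1, -119.4, 60.0]
```

Request:
drive_tool(rows=[{"gripper": 85, "travel": [-40, -131, 0], "delta_rot": [0, 0, 0]}, {"gripper": 85, "travel": [-40, -131, 0], "delta_rot": [0, 0, 0]}, {"gripper": 85, "travel": [-40, -131, 0], "delta_rot": [0, 0, 0]}, {"gripper": 85, "travel": [-40, -131, 0], "delta_rot": [0, 0, 0]}, {"gripper": 85, "travel": [-40, -131, 0], "delta_rot": [0, 0, 0]}])

```text
time_s: 1.3
position: [559.8, -131.7, 245.4]
orientation: [[0.0, 1.0, -0.002], [0.0, -0.002, -1.0], [-1.0, 0.0, -0.0]]
force: [0.5, 1.6, 0.6]
opening: 85.0
```

```bash
python3 - <<'E'
from h import *
s=readout.observe();print(s["time_s"],s["position"],s["force"])
c=cam("wrist");w=viewer.capture("wrist");save("wrist1",w)
print([(r["confidence"],r["at"],onz(c,r["at"],92)) for r in nets.place_of("wrist","grip_tab")])
cs=cam("scene");viewer.capture("scene")
for t in("swab_jar","reagent_bottle","specimen_cup"):
    print(t,[(round(r["confidence"],2),onz(cs,r["at"],0).round()) for r in nets.place_of("scene",t)][:2])
E
```

```text
1.3 [ 559.82547152 -131.70662253  245.37433489] [0.54644423 1.59441902 0.59280378]
[(0.81, [168.0, 21.1], array([435.81057851,  12.88476365,  92.        ])), (0.7, [186.9, 157.7], array([ 435.7190408 , -100.28873677,   92.        ])), (0.56, [316.1, 191.1], array([ 557.30321941, -133.27234365,   92.        ]))]
swab_jar [(0.93, array([ 760., -170.,    0.]))]
reagent_bottle [(0.97, array([765., 166.,   0.]))]
specimen_cup [(0.17, array([651., 187.,   0.]))]
```

View pics/wrist1.png

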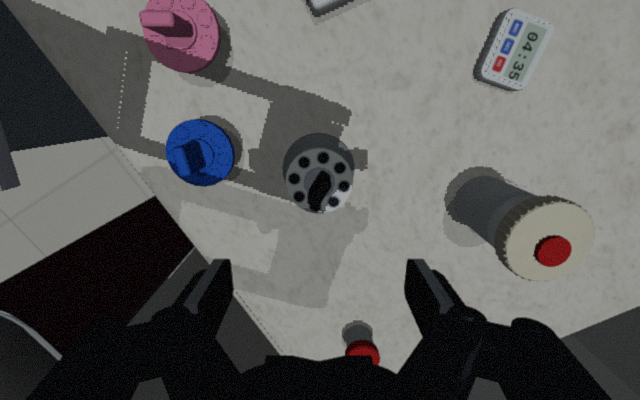

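```bash
python3 - <<'E'
from h import *
c=cam("wrist");w=cv2.imread("pics/wrist1.png")
print(onz(c,(320,180),65),onz(c,(320,193),110))
a=w[130:230,270:370]
cv2.imwrite("pics/c2.png",cv2.resize(a,None,fx=6,fy=6,interpolation=cv2.INTER_CUBIC))
E
```

```text
[ 561.63832151 -127.11493074   65.        ] [ 561.46511724 -128.03663325  110.        ]
```

View pics/c2.png

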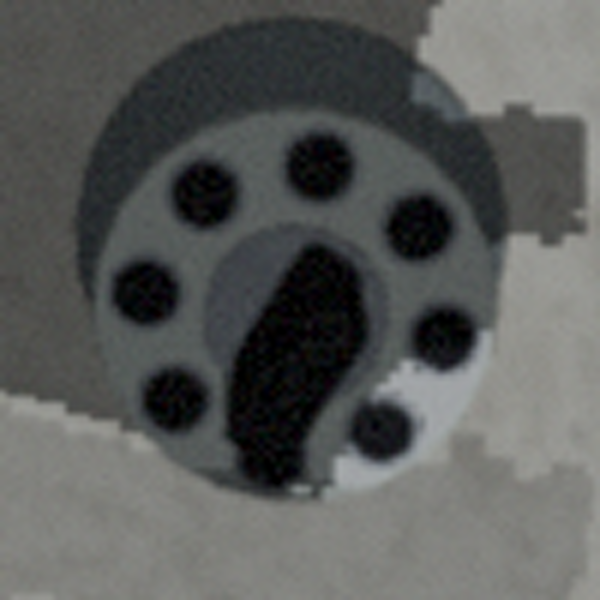

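```bash
python3 - <<'E'
from h import *
from scipy.optimize import differential_evolution
c=cam("wrist");g=cv2.imread("pics/wrist1.png",0)
m=(g<25).astype(np.uint8);n,l,st,ce=cv2.connectedComponentsWithStats(m)
k=l[190,320];print(st[k]);M=cv2.resize((l==k).astype(np.uint8)[130:230,270:370],None,fx=4,fy=4)
def sil(p):
    a=p[2];P=[]
    for u in(-6,6):
        for v in(-14,14):
            for z in(65,110):
                P.append((proj(c,(p[0]+u*np.cos(a)-v*np.sin(a),p[1]+u*np.sin(a)+v*np.cos(a),z))-[270,130]+.5)*4-.5)
    o=np.zeros_like(M);cv2.fillConvexPoly(o,cv2.convexHull(np.array(P).round().astype(np.int32)),1);return o
def f(p):
    o=sil(p);return -(o&M).sum()/(o|M).sum()
r=differential_evolution(f,[(550,572),(-145,-115),(-np.pi/2,np.pi/2)],seed=1,maxiter=60)
print(r.x[:2],np.degrees(r.x[2]),r.fun)
# plate ellipse check
th=np.linspace(0,2*np.pi,100)
E
```

```text
[308 171  23  40 547]
[ 571.93059478 -144.98277633] -41.60840631118877 924046690062092.5<stdin>:14: RuntimeWarning: overflow encountered in scalar negative
```

```bash
python3 - <<'E'
from h import *
from scipy.optimize import differential_evolution
c=cam("wrist");g=cv2.imread("pics/wrist1.png",0)
for thr in(25,40):
    m=(g<thr).astype(np.uint8);n,l,st,ce=cv2.connectedComponentsWithStats(m)
    k=l[190,320];M=cv2.resize((l==k).astype(np.uint8)[130:230,270:370],None,fx=4,fy=4)
    def sil(p):
        a=p[2];P=[]
        for u in(-6,6):
            for v in(-14,14):
                for z in(65,110):
                    P.append((proj(c,(p[0]+u*np.cos(a)-v*np.sin(a),p[1]+u*np.sin(a)+v*np.cos(a),z))-[270,130]+.5)*4-.5)
        o=np.zeros_like(M);cv2.fillConvexPoly(o,cv2.convexHull(np.array(P).round().astype(np.int32)),1);return o
    def f(p):
        o=sil(p);return -float((o&M).sum())/float((o|M).sum())
    r=differential_evolution(f,[(550,572),(-145,-115),(-np.pi/2,np.pi/2)],seed=1,maxiter=60)
    print(st[k],r.x[:2],np.degrees(r.x[2]),r.fun)
# hub square from wrist0: camera pose at start
w=cv2.imread("pics/wrist0.png");cv2.imwrite("pics/c3.png",cv2.resize(w[15:95,270:350],None,fx=6,fy=6,interpolation=cv2.INTER_CUBIC))
E
```

```text
[308 171  23  40 547] [ 559.73044441 -130.7854468 ] -23.707906065790027 -0.8473517159293791
[308 171  23  41 589] [ 560.05053649 -130.79783599] -24.285734837936165 -0.8756396639953654
```

View pics/c3.png

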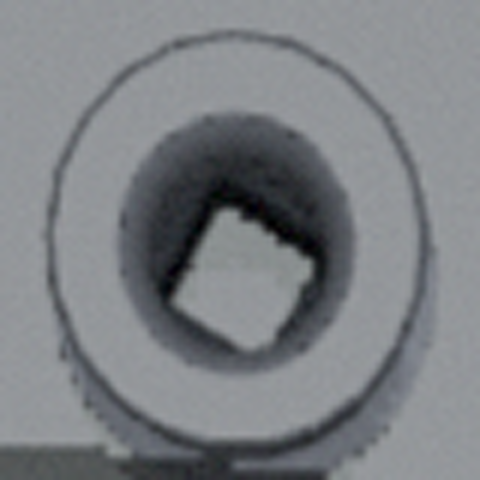

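```bash
python3 - <<'E'
from h import *
m=viewer.camera_model("wrist");K=np.array(m["intrinsics"])
T=np.eye(4);T[:3,:3]=[[-0.002,1,0],[0,0,-1],[-1,-.002,0]];T[:3,3]=[600,0,245.3];C=T@np.array(m["mount"]);R=C[:3,:3].T;c=(K,R,-R@C[:3,3])
P=[onz(c,(270+(u+.5)/6-.5,15+(v+.5)/6-.5),48)[:2] for u,v in((230,205),(318,265),(255,352),(170,300))]
for i in range(4):
    d=P[(i+1)%4]-P[i];print(np.linalg.norm(d),np.degrees(np.arctan2(d[1],d[0])))
print(np.mean(P,0), onz(c,(270+238/6-.5,15+238/6-.5),85))
E
```

```text
16.90453603560447 -31.786740787215646
16.828502515649408 -128.34971230793985
16.0968534866934 150.4369978665427
17.377888533170584 54.57214621763057
[591.05786072 119.06781654] [591.31888586 120.46624145  85.        ]
```

Request:
drive_tool(rows=[{"gripper": 85, "travel": [0, 0, -20], "delta_rot": [0, 0, -0.14]}, {"gripper": 85, "travel": [0, 0, -40], "delta_rot": [0, 0, -0.28]}, {"gripper": 85, "travel": [0, 0, -60], "delta_rot": [0, 0, -0.415]}, {"gripper": 85, "travel": [0, 0, -90], "delta_rot": [0, 0, -0.415]}, {"gripper": 85, "travel": [0, 0, -90], "delta_rot": [0, 0, -0.415]}])

```text
time_s: 2.1
position: [557.3, -129.3, 150.6]
orientation: [[-0.008, 0.916, -0.402], [0.003, -0.402, -0.916], [-1.0, -0.008, 0.001]]
force: [-0.7, 0.2, -0.7]
opening: 85.2
```

Request:
drive_tool(rows=[{"gripper": 85, "travel": [0, 0, -25], "delta_rot": [0, 0, 0]}, {"gripper": 85, "travel": [0, 0, -50], "delta_rot": [0, 0, 0]}, {"gripper": 85, "travel": [0, 0, -68], "delta_rot": [0, 0, 0]}, {"gripper": 85, "travel": [0, 0, -68], "delta_rot": [0, 0, 0]}, {"gripper": 85, "travel": [0, 0, -68], "delta_rot": [0, 0, 0]}])

```text
time_s: 2.6
position: [560.6, -130.8, 88.6]
orientation: [[0.001, 0.915, -0.402], [-0.0, -0.402, -0.915], [-1.0, 0.001, -0.0]]
force: [0.1, -0.3, 0.5]
opening: 84.8
```

```bash
python3 - <<'E'
from h import *
s=readout.observe();print(s["time_s"],s["position"],s["force"],s["wrist_torque"])
save("wrist2",viewer.capture("wrist"))
E
```

```text
2.6 [ 560.58033561 -130.8339703    88.57603311] [ 0.07939817 -0.25311575  0.52019363] [-0.02257792 -0.00806271  0.01924299]
```

View pics/wrist2.png

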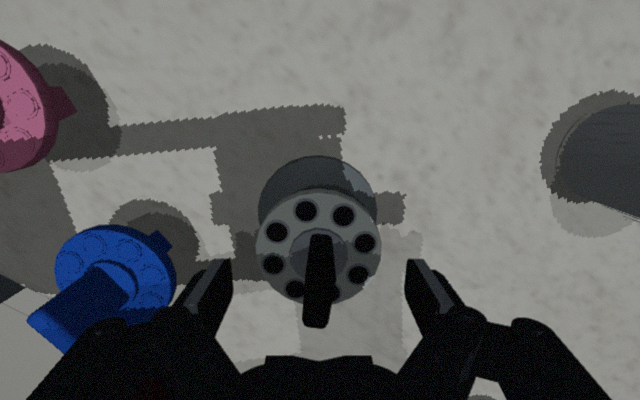

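The tab at (318,280) is centred between the pads and nearly aligned with them. I'll close the gripper.

Request:
drive_tool(rows=[{"gripper": 0, "travel": [0, 0, 0], "delta_rot": [0, 0, 0]}, {"gripper": 0, "travel": [0, 0, 0], "delta_rot": [0, 0, 0]}, {"gripper": 0, "travel": [0, 0, 0], "delta_rot": [0, 0, 0]}, {"gripper": 0, "travel": [0, 0, 0], "delta_rot": [0, 0, 0]}, {"gripper": 0, "travel": [0, 0, 0], "delta_rot": [0, 0, 0]}, {"gripper": 0, "travel": [0, 0, 0], "delta_rot": [0, 0, 0]}, {"gripper": 0, "travel": [0, 0, 0], "delta_rot": [0, 0, 0]}, {"gripper": 0, "travel": [0, 0, 0], "delta_rot": [0, 0, 0]}])

```text
time_s: 3.45
position: [560.2, -131.0, 87.6]
orientation: [[0.0, 0.915, -0.403], [-0.0, -0.403, -0.915], [-1.0, 0.0, -0.0]]
force: [1.3, 0.7, 2.8]
opening: 11.4
```

Request:
drive_tool(rows=[{"gripper": 0, "travel": [0, 0, 15], "delta_rot": [0, 0, 0]}, {"gripper": 0, "travel": [0, 0, 35], "delta_rot": [0, 0, 0]}, {"gripper": 0, "travel": [0, 0, 55], "delta_rot": [0, 0, 0]}, {"gripper": 0, "travel": [0, 0, 80], "delta_rot": [0, 0, 0]}, {"gripper": 0, "travel": [0, 0, 105], "delta_rot": [0, 0, 0]}, {"gripper": 0, "travel": [0, 0, 105], "delta_rot": [0, 0, 0]}, {"gripper": 0, "travel": [0, 0, 105], "delta_rot": [0, 0, 0]}])

```text
time_s: 4.15
position: [560.2, -131.0, 192.8]
orientation: [[0.001, 0.915, -0.403], [-0.0, -0.403, -0.915], [-1.0, 0.001, -0.0]]
force: [-0.6, 0.6, -2.4]
opening: 11.1
```

```bash
python3 - <<'E'
from h import *
s=readout.observe();print(s["time_s"],s["position"],s["force"],s["wrist_torque"],s["joint_positions"])
c=cam("wrist");save("wrist3",viewer.capture("wrist"))
print([(r["confidence"],r["at"]) for r in nets.place_of("wrist","collar_mouth")])
E
```

```text
4.15 [ 560.20117761 -131.04935413  192.83215921] [-0.64325383  0.63436035 -2.42257595] [-0.03778404  0.017175    0.05894571] [-1.82716393e+01  5.32182561e+00  9.30989791e+01 -1.03952862e-03
  8.15144955e+01  5.50569591e+00]
[]
```

View pics/wrist3.png

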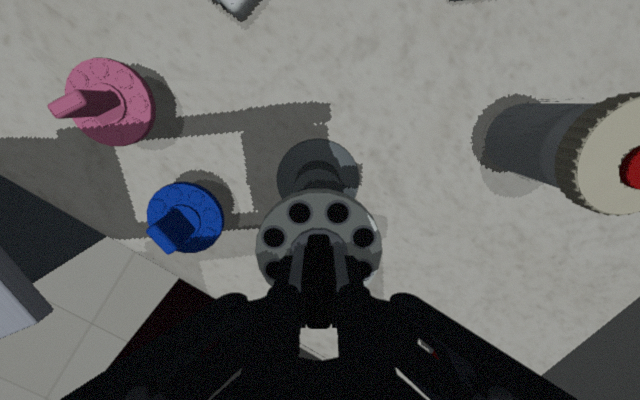

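Request:
drive_tool(rows=[{"gripper": 0, "travel": [5, 35, 0], "delta_rot": [0, 0, 0]}, {"gripper": 0, "travel": [10, 75, 0], "delta_rot": [0, 0, 0]}, {"gripper": 0, "travel": [15, 115, 0], "delta_rot": [0, 0, 0]}, {"gripper": 0, "travel": [15, 145, 0], "delta_rot": [0, 0, 0]}, {"gripper": 0, "travel": [15, 160, 0], "delta_rot": [0, 0, 0]}, {"gripper": 0, "travel": [15, 160, 0], "delta_rot": [0, 0, 0]}, {"gripper": 0, "travel": [15, 160, 0], "delta_rot": [0, 0, 0]}])

```text
time_s: 4.95
position: [574.4, 28.6, 191.2]
orientation: [[-0.002, 0.915, -0.403], [-0.001, -0.403, -0.915], [-1.0, -0.001, 0.001]]
force: [-0.2, 0.1, -2.8]
opening: 11.2
```

```bash
python3 - <<'E'
from h import *
s=readout.observe();print(s["time_s"],s["position"])
c=cam("wrist");w=viewer.capture("wrist")
r=nets.place_of("wrist","collar_mouth");print([(q["confidence"],q["at"],onz(c,q["at"],85)) for q in r])
p=np.array(r[0]["at"] if r else proj(c,(591.3,120,85))).round().astype(int)
x0,y0=max(p[0]-50,0),max(p[1]-50,0);print(x0,y0,proj(c,(591.3,120,85)))
save("c4",cv2.resize(w[y0:y0+100,x0:x0+100],None,fx=6,fy=6,interpolation=cv2.INTER_CUBIC));save("wrist4",w)
E
```

```text
4.95 [574.4489243   28.60815165 191.22475665]
[(0.93, [289.0, 92.9], array([589.24796675, 117.04933281,  85.        ]))]
239 43 [289.79577762  87.77181135]
```

View pics/c4.png

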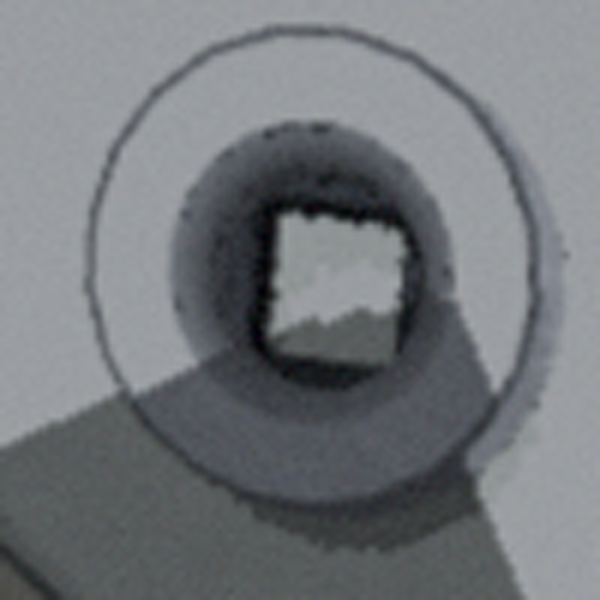

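```bash
python3 - <<'E'
from h import *
c=cam("wrist");f=lambda u,v,z:onz(c,(239+(u+.5)/6-.5,43+(v+.5)/6-.5),z)[:2]
P=[f(u,v,42) for u,v in((275,210),(405,225),(397,365),(270,350))]
for i in range(4):
    d=P[(i+1)%4]-P[i];print(np.linalg.norm(d),np.degrees(np.arctan2(d[1],d[0]))%90-90)
Q=np.array([f(u,v,85) for u,v in((90,260),(538,265),(312,25),(315,505))]);print(Q,Q.mean(0),Q[:2].mean(0),Q[2:].mean(0))
E
```

```text
18.6658655015772 -29.977677605785836
19.122297687375163 -28.086591441417468
18.66213296579682 -30.259101267648532
19.030815765579774 -28.06557574814037
[[568.12410424 131.13694143]
 [617.84968833 108.53222687]
 [603.98493838 143.47442753]
 [580.7149296   93.79537945]] [592.66841514 119.23474382] [592.98689629 119.83458415] [592.34993399 118.63490349]
```

Request:
drive_tool(rows=[{"gripper": 0, "travel": [7, 40, 0], "delta_rot": [0, 0, -0.05]}, {"gripper": 0, "travel": [14, 75, 0], "delta_rot": [0, 0, -0.09]}, {"gripper": 0, "travel": [17, 90, 0], "delta_rot": [0, 0, -0.09]}, {"gripper": 0, "travel": [17, 90, 0], "delta_rot": [0, 0, -0.09]}, {"gripper": 0, "travel": [17, 90, -12], "delta_rot": [0, 0, -0.09]}, {"gripper": 0, "travel": [17, 90, -24], "delta_rot": [0, 0, -0.09]}, {"gripper": 0, "travel": [17, 90, -24], "delta_rot": [0, 0, -0.09]}, {"gripper": 0, "travel": [17, 90, -24], "delta_rot": [0, 0, -0.09]}])

```text
time_s: 5.85
position: [591.3, 118.0, 167.1]
orientation: [[-0.002, 0.875, -0.485], [-0.0, -0.485, -0.875], [-1.0, -0.002, 0.001]]
force: [-0.1, 0.4, -2.4]
opening: 11.4
```

```bash
python3 - <<'E'
from h import *
s=readout.observe();print(s["time_s"],s["position"],s["force"],s["wrist_torque"])
R=np.array(s["orientation"]);print(np.degrees(np.arctan2(R[1,1],R[0,1])))
for n in("side",):
    im=viewer.capture(n);x,y=proj(cam(n),(592,119,95)).astype(int)
    save("c5",cv2.resize(im[y-50:y+40,x-60:x+60],None,fx=5,fy=5,interpolation=cv2.INTER_CUBIC))
E
```

```text
5.85 [591.25637962 118.00284533 167.07355483] [-0.1074384  0.3797764 -2.3571304] [-0.02754797  0.05272198 -0.02629476]
-28.996250972277394
```

View pics/c5.png

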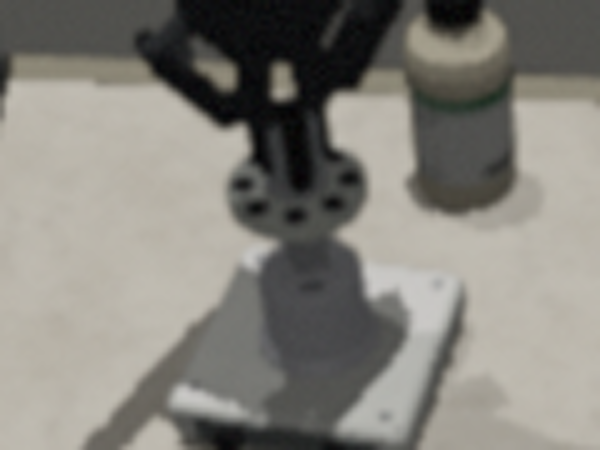

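Request:
drive_tool(rows=[{"gripper": 0, "travel": [0.5, 0.5, -4], "delta_rot": [0, 0, 0]}, {"gripper": 0, "travel": [0.5, 0.5, -8], "delta_rot": [0, 0, 0]}, {"gripper": 0, "travel": [0.5, 0.5, -11], "delta_rot": [0, 0, 0]}, {"gripper": 0, "travel": [0.5, 0.5, -14], "delta_rot": [0, 0, 0]}, {"gripper": 0, "travel": [0.5, 0.5, -14], "delta_rot": [0, 0, 0]}])

```text
time_s: 6.4
position: [592.1, 119.6, 153.6]
orientation: [[-0.001, 0.875, -0.484], [-0.0, -0.484, -0.875], [-1.0, -0.001, 0.001]]
force: [-0.5, -1.0, -2.3]
opening: 11.3
```

Request:
drive_tool(rows=[{"gripper": 0, "travel": [0, 0, -3], "delta_rot": [0, 0, 0]}, {"gripper": 0, "travel": [0, 0, -6], "delta_rot": [0, 0, 0]}, {"gripper": 0, "travel": [0, 0, -9], "delta_rot": [0, 0, 0]}, {"gripper": 0, "travel": [0, 0, -12], "delta_rot": [0, 0, 0]}, {"gripper": 0, "travel": [0, 0, -12], "delta_rot": [0, 0, 0]}])

```text
time_s: 6.9
position: [592.2, 119.5, 141.6]
orientation: [[-0.001, 0.875, -0.484], [-0.0, -0.484, -0.875], [-1.0, -0.001, 0.0]]
force: [-0.0, -1.0, -2.6]
opening: 11.0
```

Request:
drive_tool(rows=[{"gripper": 0, "travel": [0, 0, -1.5], "delta_rot": [0, 0, 0]}, {"gripper": 0, "travel": [0, 0, -3], "delta_rot": [0, 0, 0]}, {"gripper": 0, "travel": [0, 0, -4], "delta_rot": [0, 0, 0]}, {"gripper": 0, "travel": [0, 0, -5], "delta_rot": [0, 0, 0]}, {"gripper": 0, "travel": [0, 0, -5], "delta_rot": [0, 0, 0]}])

```text
time_s: 7.4
position: [592.5, 119.3, 137.2]
orientation: [[-0.0, 0.875, -0.484], [-0.0, -0.484, -0.875], [-1.0, 0.0, 0.0]]
force: [-0.4, -1.3, -2.4]
opening: 11.2
```

Request:
drive_tool(rows=[{"gripper": 0, "travel": [0, 0, -1], "delta_rot": [0, 0, 0]}, {"gripper": 0, "travel": [0, 0, -2], "delta_rot": [0, 0, 0]}, {"gripper": 0, "travel": [0, 0, -3], "delta_rot": [0, 0, 0]}, {"gripper": 0, "travel": [0, 0, -3], "delta_rot": [0, 0, 0]}])

```text
time_s: 7.8
position: [592.4, 119.3, 134.1]
orientation: [[-0.0, 0.875, -0.484], [-0.0, -0.484, -0.875], [-1.0, -0.0, 0.0]]
force: [-0.4, -1.7, -2.9]
opening: 11.4
```

No resistance, and the foot is at about 57 mm, below the hub's top at 61 mm. The shank has matched the socket.

Request:
drive_tool(rows=[{"gripper": 0, "travel": [0, 0, -3], "delta_rot": [0, 0, 0]}, {"gripper": 0, "travel": [0, 0, -6], "delta_rot": [0, 0, 0]}, {"gripper": 0, "travel": [0, 0, -9], "delta_rot": [0, 0, 0]}, {"gripper": 0, "travel": [0, 0, -12], "delta_rot": [0, 0, 0]}, {"gripper": 0, "travel": [0, 0, -12], "delta_rot": [0, 0, 0]}])

```text
time_s: 8.3
position: [592.2, 119.5, 121.4]
orientation: [[-0.001, 0.875, -0.484], [-0.0, -0.484, -0.875], [-1.0, -0.001, 0.001]]
force: [-0.9, -2.5, -3.0]
opening: 11.7
```

Request:
drive_tool(rows=[{"gripper": 0, "travel": [0, 0, -1.5], "delta_rot": [0, 0, 0]}, {"gripper": 0, "travel": [0, 0, -3], "delta_rot": [0, 0, 0]}, {"gripper": 0, "travel": [0, 0, -4], "delta_rot": [0, 0, 0]}, {"gripper": 0, "travel": [0, 0, -5], "delta_rot": [0, 0, 0]}, {"gripper": 0, "travel": [0, 0, -5], "delta_rot": [0, 0, 0]}])

```text
time_s: 8.8
position: [592.6, 119.4, 117.5]
orientation: [[0.0, 0.875, -0.484], [-0.0, -0.484, -0.875], [-1.0, 0.0, 0.0]]
force: [-2.2, -3.4, 0.1]
opening: 10.9
```

Request:
drive_tool(rows=[{"gripper": 0, "travel": [0, 0, -0.5], "delta_rot": [0, 0, 0]}, {"gripper": 0, "travel": [0, 0, -1], "delta_rot": [0, 0, 0]}, {"gripper": 0, "travel": [0, 0, -1], "delta_rot": [0, 0, 0]}])

```text
time_s: 9.1
position: [592.7, 119.4, 117.4]
orientation: [[0.0, 0.875, -0.484], [-0.0, -0.484, -0.875], [-1.0, 0.0, -0.0]]
force: [-5.3, -5.7, 7.4]
opening: 11.2
```

Solid contact of about 10 N at the expected home height. I'll release and retreat upward.

Request:
drive_tool(rows=[{"gripper": 60, "travel": [0, 0, 0.5], "delta_rot": [0, 0, 0]}, {"gripper": 60, "travel": [0, 0, 0.5], "delta_rot": [0, 0, 0]}, {"gripper": 60, "travel": [0, 0, 0.5], "delta_rot": [0, 0, 0]}, {"gripper": 60, "travel": [0, 0, 0.5], "delta_rot": [0, 0, 0]}, {"gripper": 60, "travel": [0, 0, 0.5], "delta_rot": [0, 0, 0]}, {"gripper": 60, "travel": [0, 0, 0.5], "delta_rot": [0, 0, 0]}])

```text
time_s: 9.7
position: [592.5, 119.6, 116.7]
orientation: [[-0.0, 0.875, -0.484], [0.0, -0.484, -0.875], [-1.0, -0.0, -0.0]]
force: [-0.8, -0.0, -1.1]
opening: 60.0
```

Request:
drive_tool(rows=[{"gripper": 60, "travel": [0, 0, 15], "delta_rot": [0, 0, 0]}, {"gripper": 60, "travel": [0, 0, 40], "delta_rot": [0, 0, 0]}, {"gripper": 60, "travel": [0, 0, 75], "delta_rot": [0, 0, 0]}, {"gripper": 60, "travel": [0, 0, 110], "delta_rot": [0, 0, 0]}, {"gripper": 60, "travel": [0, 0, 130], "delta_rot": [0, 0, 0]}, {"gripper": 60, "travel": [0, 0, 130], "delta_rot": [0, 0, 0]}, {"gripper": 60, "travel": [0, 0, 130], "delta_rot": [0, 0, 0]}])

```text
time_s: 10.4
position: [592.8, 119.6, 247.8]
orientation: [[0.002, 0.875, -0.484], [0.0, -0.484, -0.875], [-1.0, 0.001, -0.001]]
force: [-0.3, 0.1, -1.2]
opening: 59.8
```

```bash
python3 - <<'E'
from h import *
s=readout.observe();print(s["time_s"],s["position"],s["force"],s["opening"])
im=viewer.capture("side");x,y=proj(cam("side"),(592,119,95)).astype(int)
a=cv2.resize(im[y-50:y+50,x-40:x+40],(400,500),interpolation=cv2.INTER_CUBIC)
w=viewer.capture("wrist");x,y=proj(cam("wrist"),(592,119,95)).astype(int);y=max(y,65)
b=cv2.resize(w[y-65:y+60,x-50:x+50],(400,500),interpolation=cv2.INTER_CUBIC)
save("fin",np.hstack([a,b]))
E
```

```text
10.4 [592.82317535 119.57228605 247.81572272] [-0.25989278  0.10140851 -1.1804122 ] 59.752701897743734
```

View pics/fin.png

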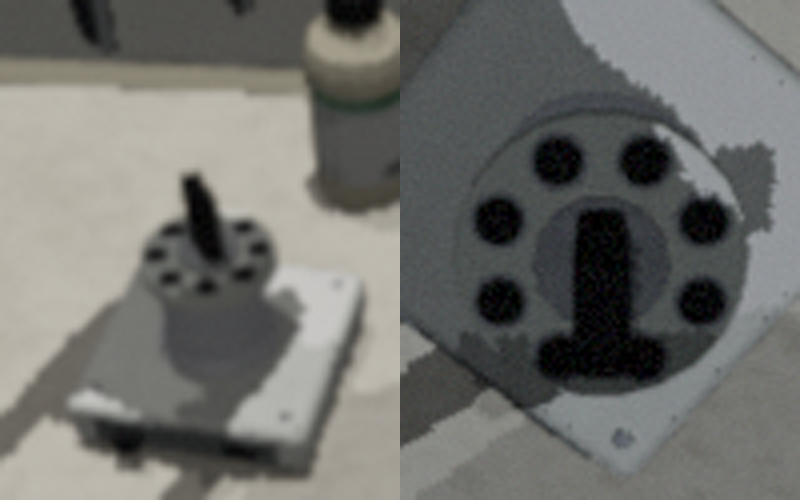

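The plate lies flat on the collar with no gap, the carousel is upright, and the gripper is clear. I'm handing in.

```bash
python3 -c "
from h import *
print(close_job())"
```

```text
the job is handed in; nothing more can be done
None
```

I lifted the white carousel with the black tab out of its stand and refitted it on the mixer. I set its yaw to about -29°, read from the hub's square hole in the wrist camera. The shank went straight into the socket with no turning search needed. I pressed it to a stop with a net change of about 10 N, then released it and backed off. The job was handed in at about 10.5 s.

**Last checks:**
- **Height:** the TCP stopped at 117.4 mm, against about 117 mm expected for fully home.
- **Picture:** the final side and wrist views show the plate flat on the collar and the carousel upright.
- **Gripper:** it is open, about 130 mm above where it let go, with about 1 N residual on the force reading.
- **Bystanders:** the arm's path stayed well clear of all four. I did not measure their positions again at the end.

No check failed. The first, distant reading of the hub yaw was about -34°, against -29° from close by; I used the close one.

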